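# Seat the keyed tube block in the bench shaker and latch it

## Task

Lift the aluminium tube block off its blue dock by its black grip, set it in the shaker's well with its red dot on the same side as the red dot on the well's rim, and shuffle it about under light pressure until the key underneath falls into the slot and the block sits fully down; press gently throughout and never force it. Then let go of it and push the red latch knob all the way towards the block, so that the bolt locks over the block's edge. Leave the beaker, the specimen cup and the timer where they stand.

Things in the scene. Friction and masses are not known exactly. Their poses are not given: they have to be found in the camera images.
- block: Loose aluminium tube block, 70 (x) x 60 (y) x 40 (z) mm, about 0.22 kg, two rows of dark tube holes on top, a red dot on top at its +x end. Origin: centre of the underside of the aluminium body (not of the key); z up. It starts on the dock.
- block_grip (a point): Point on the block's black upright grip plate, on its centre, 68 mm above the block's origin. The plate is 14 mm thick (y), 40 mm long (x), from 40 to 85 mm above the origin (the lowest 4 mm a slightly wider foot): pinch it across its 14 mm. Axes as the block's.
- block_key (a point): Centre of the lower face of the steel key under the block: 34 (x) x 16 (y) mm, sticking 6 mm out below the underside, centred 8 mm from the block's origin towards +x, so it fits one way round only.
- dock: Fixed blue plastic dock, 90 x 96 mm; two rails along x carry the block's underside 12 mm above the bench, the key hanging between them. Origin: centre of its underside.
- shaker: Fixed white bench shaker, 60 mm high, from x = -85 to 60 mm and y = -115 to 56 mm about its origin, which lies on the bench under the centre of the well; z up. The well is a rectangular pocket open at the top, 86 (x) x 76 (y) mm: the block is loose in it. A red dot on the rim marks the +x side, where the block's red dot belongs.
- well_floor (a point): Centre of the well, 26 mm over the bench, at the top of the dark carrier plate. The plate's through slot, 37 (x) x 19 (y) mm, stays parallel to the shaker; its centre lies 8 mm towards +x of here plus 4.5 mm in an unknown direction (plate parked anywhere on its orbit, brake on). Block origin 32 mm over the bench: key rides on the plate; 26 mm: fully seated, 6 mm proud.
- latch_knob (a point): Centre of the top of the red latch knob, an upright post 16 mm in diameter and 27 mm tall on a steel bolt; top 102 mm, foot 75 mm above the bench. Grey guide cheeks beside the bolt reach 77 mm high and 23 mm either side of it in x. Latch open: at x = 0, y = -82 mm in the shaker's frame.
- latch (a joint): Travel of the latch bolt along the shaker's +y, towards the well: 0 open, 0.030 m fully locked, about 1.5 N of friction; it stays where it is left. Locked, the bolt lies 2 mm above the seated block's edge; a block that is not seated stands in its way. Starts between 0 and 0.004.
- beaker: Clear beaker, 54 mm in diameter, 69 mm tall, a bystander. Origin: centre of its underside.
- specimen_cup: Specimen cup with a red lid, 72 mm in diameter, 76 mm tall, a bystander. Origin: centre of its underside.
- timer: White bench timer, 68 x 68 x 20 mm, a bystander. Origin: centre of its underside.
Mind the look-alikes: they are no part of the job. Leave any turquoise or yellow look-alike of the block alone. What is shaped like the shaker but orange is not meant.

How it is judged:
By the outcome, as a careful person would: the job done as asked, in the order asked, and still so for the second after the job is handed in, with the robot touching nothing.
It also fails if it takes over 56 s, if anything falls off the work surface, if the arm or the gripper's body presses on something with over 40 N, if the wrist force passes 120 N, or if a joint passes its speed limit or range.

## Robot

A 6-joint arm with a two-finger parallel gripper is mounted at the origin on a cart in front of the work surface, level with it; the furniture and walls round the work are solid. World frame = base frame: x ahead of the robot, y to its left, z up, the work surface at z = 0. Lengths are in m, angles in rad, forces in N, time in s.
With the tool pointing down it reaches from about 0.375 to 0.9 m from the base axis. Payload 3.1 kg.
Tool frame: the origin (TCP) lies at the very end of the fingers, on their centre line; the grasp point (between the pads) lies 19 mm behind it (manip.grasp_offset is the distance from the TCP to the grasp point, in m); x points along the fingers, z is the direction in which the jaws open and shut, and the axes are right-handed (so a half turn about x gives the same grasp; the last joint's range is limited). The gripper opens to 85 mm and grips with 20 to 120 N. Pads are 22 mm wide; open, the fingers measure 114 mm over their backs; the gripper's body (76 mm by 85 mm) begins 54 mm behind the grasp point. The pads swing forward as they close: fully open they stand 13 mm farther back than shut.
Start: joints at [1.087, 0.527, 1.433, -0, 1.181, -0.178], TCP at [0.188, 0.596, 0.231] pointing down, gripper open.
Joint ranges: [-3.08, 3.08], [-0.75, 2.2], [0.22, 2.44], [-1.43, 4.57], [0, 2.65], [-2.85, 2.85]. Speed limits (rad/s): [2.79, 2.79, 3.14, 3.14, 3.14, 3.14].

## Interface

Orientations are given as a unit quaternion [x, y, z, w].
In Python, from station import manip gives the robot as it stands.
- The arm moves only by the tool send_rows, never from a script. Its argument "steps" is a list that holds one entry, the list of rows, each a list of 5 numbers: the closure, from 0 (fully open) to 1 (shut), then the shift along the world's x, y, z in m, then the turn about the world's z in rad. A call has 1 to 8 rows; each row is the pose to reach, as a shift and turn from the pose commanded when the call began; what a row does not reach only later rows make up. A row lasts 1/8 s, in which the tool goes at most 62.5 mm and 10.7 degrees, less where a joint would pass 70% of its speed; a pose out of reach is approached as far as the arm can. A call with a gripper value outside its range is refused whole. The fingers move at their own pace and stop on an object; "grip_force" is the grip in N (left out, the last holds). Time passes only in rows, so rows that repeat a pose let the fingers close. It gives the time, the measured TCP pose, the force and the opening at its end, in the units of the state.
- manip.sense(): the state, without advancing time (a new reading comes with each control period).
- manip.snapshot(name): name is "scene" or "top" or "wrist"; returns the picture (384x512x3 uint8, red, green, blue); there is no depth.
- manip.camera_params(name): a dict with "fx", "fy", "cx", "cy" (pixels), "D" ([k1, k2, p1, p2, k3] as OpenCV has them; the pictures are not rectified), "T" (4x4, takes a point from camera to world coordinates); the wrist camera has in their place "tool_from_camera" (4x4, takes a point from camera to tool coordinates, whose origin is the TCP and whose axes are the tool frame's). Camera axes: x right, y down, z forward; pixel columns grow to the right and rows downward; lengths in m; the calibration is good to about 2 mm. A picture is of the moment at which its call begins: read the wrist's pose just before it. camera_params takes no time and is no camera call.
- manip.sign_off(): hands the job in, once; it reports no verdict.
The state is a dict: "t": time; "q": joint angles; "qd": joint speeds; "tau": joint torques, N m; "tcp_pos": TCP position; "tool_rot": TCP orientation; "force": force on the tool from outside, world axes, zero at the start; "ft_torque": the same for the moment, N m; "finger_gap": opening from 0.0 (shut) to 1.0 (fully open).
Only numpy, scipy, OpenCV 4.12 (cv2) and the standard library are available. Lean on these libraries where they do the work, as an engineer would, in place of code of your own. Each camera call takes 0.05 s, during which the arm holds its last target.

## Working session

There is one attempt and no reset: what is moved stays moved. The work goes in short steps, Python scripts to look and compute and a tool call to move; the robot and the scene stay as the last step left them, time stands still between calls to the robot, and variables do not carry over. Pictures are saved under pics/ and viewed, and the job is handed in when it is done.

Besides the shell and the picture viewer there is one more tool, called after "Request:" as a command line: name --argument value ..., lists and objects as JSON in quotes. send_rows: Moves the arm, as the interface text tells. Its arguments: {"type":"object","properties":{"steps":{"type":"array","items":{"type":"array","items":{"type":"array","items":{"type":"number"}}}},"grip_force":{"type":"number"}},"required":["steps"]}

```bash
ls; mkdir -p pics; python3 - <<'E'
from station import manip
import cv2,numpy as np
print(manip.sense())
for n in ("scene","top","wrist"):
    im=manip.snapshot(n); cv2.imwrite(f"pics/{n}0.png",im[:,:,::-1]); 
    print(n,{k:np.round(v,4).tolist() for k,v in manip.camera_params(n).items()})
E
```

```text
pics
{'t': 0.0, 'q': array([ 1.08748636e+00,  5.28483789e-01,  1.43392845e+00,  1.84435922e-05,
        1.18140020e+00, -1.78524991e-01]), 'qd': array([-1.42715634e-03, -5.66707912e-05, -5.55513307e-04, -1.51585414e-03,
        1.62735560e-04, -4.40926468e-04]), 'tau': array([-6.50149905e-04, -4.42351127e+01, -1.78026867e+01, -3.79778794e-04,
        8.48813681e-03, -3.41989869e-05]), 'tcp_pos': array([0.18719207, 0.5955433 , 0.23031448]), 'tool_rot': array([-0.41864055,  0.57081593,  0.41796233,  0.56940035]), 'force': array([ 0.59822264,  0.7185158 , -0.19496542]), 'ft_torque': array([-0.06541978,  0.05553113, -0.02158324]), 'finger_gap': 1.0041313671332637}
scene {'fx': 469.4191, 'fy': 469.4191, 'cx': 261.1052, 'cy': 191.0889, 'D': [-0.1168, 0.0, 0.0, 0.0, 0.0], 'T': [[0.5347, -0.6322, 0.5606, -0.3639], [-0.845, -0.4016, 0.3531, -0.6323], [0.0019, -0.6625, -0.749, 1.27], [0.0, 0.0, 0.0, 1.0]]}
top {'fx': 445.8888, 'fy': 445.8888, 'cx': 257.9138, 'cy': 193.5792, 'D': [0.0253, 0.0, 0.0, 0.0, 0.0], 'T': [[0.0113, -0.9819, 0.1891, 0.2234], [-0.9999, -0.0107, 0.0041, -0.0681], [-0.002, -0.1892, -0.9819, 1.5605], [0.0, 0.0, 0.0, 1.0]]}
wrist {'fx': 333.6068, 'fy': 333.6068, 'cx': 252.4468, 'cy': 198.0231, 'D': [-0.0147, 0.0, 0.0, 0.0, 0.0], 'tool_from_camera': [[-0.0014, -0.2766, 0.961, -0.142], [-0.0003, -0.961, -0.2766, 0.0703], [1.0, -0.0007, 0.0013, 0.0006], [0.0, 0.0, 0.0, 1.0]]}
```

View pics/scene0.png

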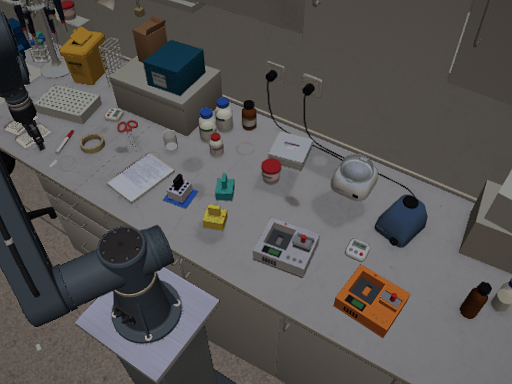

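View pics/top0.png

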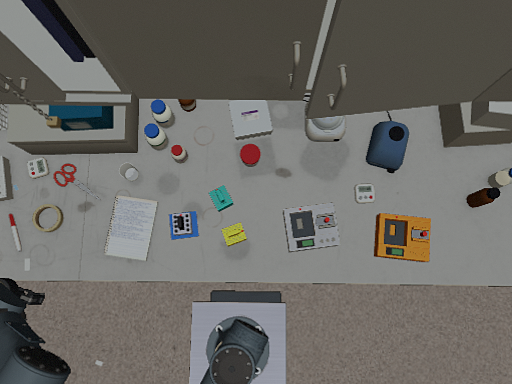

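View pics/wrist0.png

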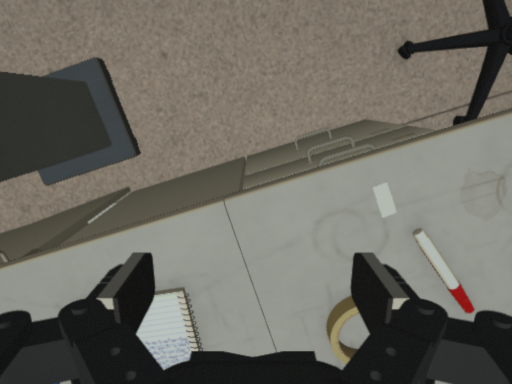

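The block (metallic, black grip) stands on the blue dock at top-view pixel (182,224). Turquoise (221,198) and yellow (234,234) are look-alikes. The white shaker is at (312,227), and the orange one at (404,236) is not meant. I'll confirm these in enlarged crops.

```bash
python3 - <<'E'
import cv2,numpy as np
t=cv2.imread("pics/top0.png"); s=cv2.imread("pics/scene0.png")
a=cv2.resize(t[200:250,160:210],None,fx=7,fy=7,interpolation=cv2.INTER_CUBIC)
b=cv2.resize(t[195:260,275:350],None,fx=5.385,fy=5.385,interpolation=cv2.INTER_CUBIC)[:350,:404]
c=cv2.resize(s[165:215,155:205],None,fx=5,fy=5,interpolation=cv2.INTER_CUBIC)
d=cv2.resize(s[215:275,245:325],None,fx=5,fy=5,interpolation=cv2.INTER_CUBIC)[:250]
r1=np.hstack([a,b]); r2=np.hstack([c,d]); w=max(r1.shape[1],r2.shape[1])
p=lambda r:cv2.copyMakeBorder(r,0,0,0,w-r.shape[1],0)
cv2.imwrite("pics/crop0.png",np.vstack([p(r1),p(r2)])[:600,:800])
E
```

```text
(no output)
```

View pics/crop0.png

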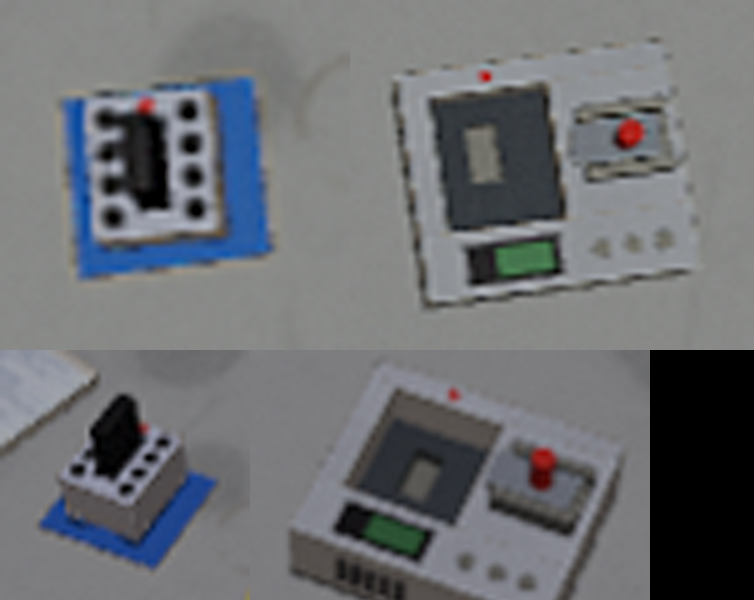

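The crops confirm it: bare aluminium block with black grip on blue, red dot facing world +x (up in top view). The white shaker has its rim dot also facing +x, and the slot shows as a light rectangle near top-view (300,224). Coarse positions next, then refine with the wrist camera.

```bash
cat > h.py <<'E'
import numpy as np,cv2
from scipy.spatial.transform import Rotation as R
from station import manip
def T_of(name,tcp=None,rot=None):
    p=manip.camera_params(name)
    if name!="wrist": return np.array(p["T"])
    T=np.eye(4);T[:3,:3]=R.from_quat(rot).as_matrix();T[:3,3]=tcp
    return T@np.array(p["tool_from_camera"])
def ray(name,uv,T):
    p=manip.camera_params(name);K=np.array([[p["fx"],0,p["cx"]],[0,p["fy"],p["cy"]],[0,0,1]])
    n=cv2.undistortPoints(np.array(uv,float).reshape(-1,1,2),K,np.array(p["D"]))[:,0]
    d=np.c_[n,np.ones(len(n))]@T[:3,:3].T
    return T[:3,3],d
def onz(name,uv,z,T):
    o,d=ray(name,uv,T); return o+d*((z-o[2])/d[:,2])[:,None]
def wsnap(fn):
    s=manip.sense(); im=manip.snapshot("wrist"); cv2.imwrite(fn,im[:,:,::-1])
    np.savez(fn[:-4]+".npz",tcp=s["tcp_pos"],rot=s["tool_rot"]); return im,s
E
python3 - <<'E'
from h import *
T=T_of("top")
for n,px,z in [("blockdot",(180.9,215),.052),("blocktopctr",(182.3,223.9),.052),("shdot",(300.3,209.1),.06),("slot",(299.7,223.8),.026),("knob",(275+(630-350)/5.385,195+133/5.385),.102)]:
    print(n,onz("top",px,z,T).round(4))
dock=[(62,98),(250,78),(272,255),(80,277)]
print(onz("top",[(160+x/7,200+y/7) for x,y in dock],.0,T).round(4))
sh=[(395,80),(660,42),(697,265),(425,303)]
print(onz("top",[(275+(x-350)/5.385,195+y/5.385) for x,y in sh],.06,T).round(4))
w=[(432,98),(548,82),(566,212),(448,230)]
print(onz("top",[(275+(x-350)/5.385,195+y/5.385) for x,y in w],.06,T).round(4))
print(R.from_quat(manip.sense()["tool_rot"]).as_matrix().round(3))
E
```

```text
blockdot [[0.4367 0.2001 0.052 ]]
blocktopctr [[0.4062 0.194  0.052 ]]
shdot [[ 0.4602 -0.2067  0.06  ]]
slot [[ 0.4141 -0.2074  0.026 ]]
knob [[ 0.4193 -0.2904  0.102 ]]
[[0.4471 0.252  0.    ]
 [0.4583 0.1576 0.    ]
 [0.3691 0.1432 0.    ]
 [0.3571 0.2385 0.    ]]
[[ 0.457  -0.1491  0.06  ]
 [ 0.4832 -0.3168  0.06  ]
 [ 0.3427 -0.3368  0.06  ]
 [ 0.3173 -0.1677  0.06  ]]
[[ 0.4458 -0.1724  0.06  ]
 [ 0.4568 -0.2456  0.06  ]
 [ 0.3748 -0.2559  0.06  ]
 [ 0.3627 -0.1822  0.06  ]]
[[-0.001 -0.954  0.3  ]
 [-0.002  0.3    0.954]
 [-1.     0.    -0.002]]
```

Request:
send_rows --steps '[[[0,0.03,-0.055,0,0.06],[0,0.06,-0.11,0,0.12],[0,0.09,-0.165,0,0.18],[0,0.12,-0.22,0,0.24],[0,0.15,-0.275,0,0.3],[0,0.18,-0.33,0,0.38],[0,0.21,-0.385,0,0.43],[0,0.218,-0.4,0,0.45]]]'

```text
t: 1.15
tcp_pos: [0.4073, 0.1933, 0.2314]
tool_rot: [0.534, -0.463, -0.534, -0.463]
force: [-0.4, -0.3, -0.6]
finger_gap: 0.999
```

Request:
send_rows --steps '[[[0,0,0,0,0],[0,0,0,0,0]]]'

```text
t: 1.4
tcp_pos: [0.4048, 0.1967, 0.2312]
tool_rot: [-0.535, 0.463, 0.535, 0.462]
force: [-0.4, 0.4, 0.1]
finger_gap: 0.997
```

```bash
python3 - <<'E'
from h import *
im,s=wsnap("pics/w1.png"); print(s["t"],s["tcp_pos"],s["qd"].round(3),R.from_quat(s["tool_rot"]).as_matrix().round(3))
E
```

```text
1.4 [0.40482206 0.19674185 0.23116777] [ 0.023 -0.002  0.    -0.001 -0.001 -0.004] [[-0.001 -0.989 -0.145]
 [ 0.    -0.145  0.989]
 [-1.     0.001  0.   ]]
```

View pics/w1.png

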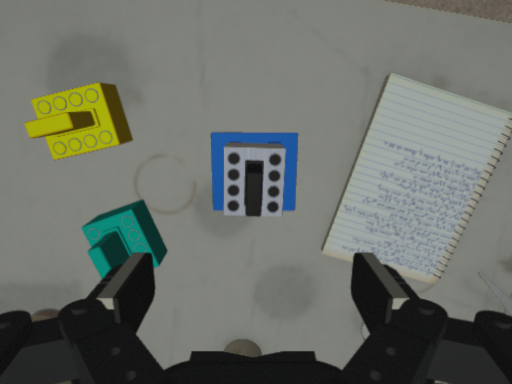

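Wrist view: block in the centre, top face about (224–286, 144–217), grip plate at (254,188), image down = world +x. Measuring precisely.

```bash
python3 - <<'E'
from h import *
im=cv2.imread("pics/w1.png"); z=np.load("pics/w1.npz"); T=T_of("wrist",z["tcp"],z["rot"])
hsv=cv2.cvtColor(im,cv2.COLOR_BGR2HSV)
roi=np.zeros(im.shape[:2],np.uint8); roi[120:225,200:305]=255
blue=cv2.inRange(hsv,(100,120,60),(125,255,255))&roi
c=max(cv2.findContours(blue,0,2)[0],key=cv2.contourArea); print("blue",cv2.minAreaRect(c))
x0,y0,x1,y1=215,138,295,225
cv2.imwrite("pics/c1.png",cv2.resize(im[120:230,195:310],None,fx=5,fy=5,interpolation=cv2.INTER_CUBIC))
E
```

```text
blue ((254.0, 171.0), (76.0, 86.0), 90.0)
```

View pics/c1.png

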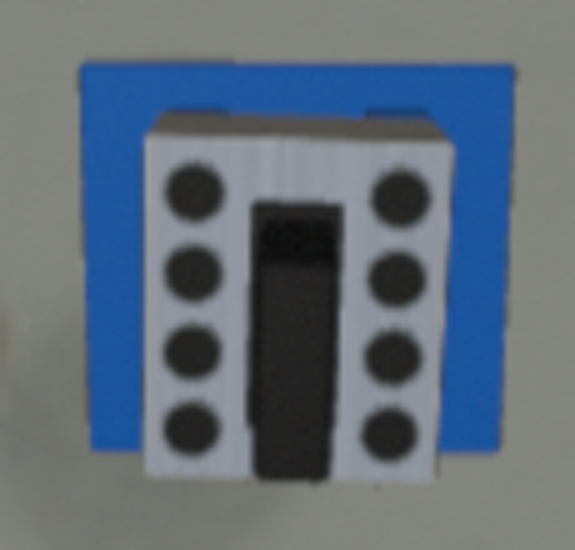

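```bash
python3 - <<'E'
from h import *
z=np.load("pics/w1.npz"); T=T_of("wrist",z["tcp"],z["rot"])
f=lambda a:[(195+x/5,120+y/5) for x,y in a]
P=onz("wrist",f([(145,136),(453,146),(437,478),(145,472)]),.052,T);print(P.round(4),P.mean(0).round(4))
d=lambda a,b:(np.linalg.norm(b-a).round(4),np.arctan2(*(b-a)[[1,0]]).round(3))
print(d(P[0],P[3]),d(P[1],P[2]),d(P[0],P[1]),d(P[3],P[2]))
H=onz("wrist",f([(194,192),(193,272),(192,352),(191,428),(400,198),(397,279),(392,357),(388,433)]),.052,T)
print(H.mean(0).round(4),d(H[0],H[3]),d(H[4],H[7]),d(H[0],H[4]),d(H[3],H[7]))
G=onz("wrist",f([(258,265),(336,265),(328,480),(255,480)]),.097,T);print(G.round(4),G.mean(0).round(4),d(G[0],G[3]),d(G[1],G[2]),d(G[0],G[1]))
B=onz("wrist",f([(82,64),(514,66),(498,452),(92,452)]),.0,T);print(B.mean(0).round(4),d(B[0],B[3]),d(B[1],B[2]),d(B[0],B[1]))
E
```

```text
[[0.3806 0.1666 0.052 ]
 [0.374  0.2255 0.052 ]
 [0.441  0.2339 0.052 ]
 [0.4482 0.1749 0.052 ]] [0.411  0.2002 0.052 ]
(np.float64(0.0681), np.float64(0.122)) (np.float64(0.0675), np.float64(0.124)) (np.float64(0.0592), np.float64(1.683)) (np.float64(0.0594), np.float64(1.694))
[0.4115 0.2    0.052 ] (np.float64(0.0479), np.float64(0.117)) (np.float64(0.0478), np.float64(0.113)) (np.float64(0.04), np.float64(1.686)) (np.float64(0.0398), np.float64(1.689))
[[0.3931 0.191  0.097 ]
 [0.3912 0.204  0.097 ]
 [0.4293 0.2085 0.097 ]
 [0.4312 0.1959 0.097 ]] [0.4112 0.1999 0.097 ] (np.float64(0.0383), np.float64(0.127)) (np.float64(0.0383), np.float64(0.117)) (np.float64(0.0132), np.float64(1.716))
[0.412 0.201 0.   ] (np.float64(0.09), np.float64(0.138)) (np.float64(0.0896), np.float64(0.14)) (np.float64(0.0953), np.float64(1.711))
```

Request:
send_rows --steps '[[[0,0.006,0.003,-0.04,-0.027],[0,0.006,0.003,-0.08,-0.027],[0,0.006,0.003,-0.12,-0.027],[0,0.006,0.003,-0.145,-0.027],[0,0.006,0.003,-0.16,-0.027],[0,0.006,0.003,-0.167,-0.027],[0,0.006,0.003,-0.167,-0.027]]]' --grip_force 40

```text
t: 2.33
tcp_pos: [0.4111, 0.1999, 0.0642]
tool_rot: [-0.529, 0.469, 0.529, 0.469]
force: [0.3, -0.2, -0.3]
finger_gap: 1.0
```

```bash
python3 - <<'E'
from h import *
im,s=wsnap("pics/w2.png"); print(s["t"],s["tcp_pos"],s["force"].round(2),R.from_quat(s["tool_rot"]).as_matrix().round(3))
E
```

```text
2.325 [0.41111305 0.19987627 0.06416302] [ 0.34 -0.24 -0.32] [[-0.001 -0.993 -0.119]
 [-0.    -0.119  0.993]
 [-1.     0.001 -0.   ]]
```

View pics/w2.png

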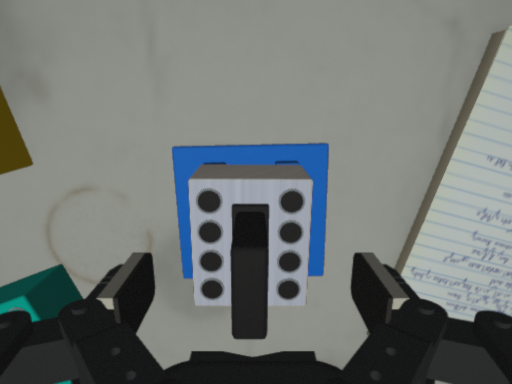

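The grip plate (250, 270) sits centred between the open fingers (130 to 370), and there's no contact force. Closing.

Request:
send_rows --steps '[[[0.6,0,0,0,0],[1,0,0,0,0],[1,0,0,0,0],[1,0,0,0,0],[1,0,0,0,0],[1,0,0,0,0],[1,0,0,0,0]]]' --grip_force 40

```text
t: 3.25
tcp_pos: [0.4117, 0.1991, 0.0645]
tool_rot: [0.529, -0.47, -0.529, -0.47]
force: [-0.8, -1.1, 3.3]
finger_gap: 0.152
```

Request:
send_rows --steps '[[[1,0,0,0,0],[1,0,0,0.01,0],[1,0,0,0.03,0],[1,0,0,0.06,0],[1,0,0,0.1,0],[1,0,0,0.13,0],[1,0,0,0.13,0],[1,0,0,0.13,0]]]'

```text
t: 4.25
tcp_pos: [0.4105, 0.199, 0.1935]
tool_rot: [-0.528, 0.47, 0.529, 0.469]
force: [0.3, -0.2, -2.4]
finger_gap: 0.159
```

```bash
python3 - <<'E'
from h import *
im,s=wsnap("pics/w3.png"); print(s["t"],s["tcp_pos"],s["force"].round(2),s["finger_gap"],R.from_quat(s["tool_rot"]).as_matrix().round(3))
E
```

```text
4.25 [0.41046586 0.19903373 0.19350773] [ 0.29 -0.24 -2.41] 0.15854746711242348 [[-0.002 -0.993 -0.118]
 [-0.    -0.118  0.993]
 [-1.     0.002 -0.   ]]
```

View pics/w3.png

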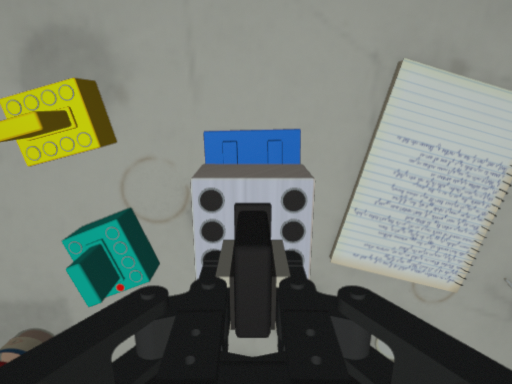

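Block held (gap 0.16, 2.2 N weight), hanging square at image (252,230). Now to a view of the shaker, with the TCP beyond the well so that the well shows in the upper picture.

Request:
send_rows --steps '[[[1,0.005,-0.025,0.01,0.005],[1,0.015,-0.075,0.03,0.01],[1,0.03,-0.13,0.03,0.015],[1,0.045,-0.19,0.03,0.02],[1,0.06,-0.25,0.03,0.027],[1,0.075,-0.31,0.03,0.027],[1,0.085,-0.37,0.03,0.027],[1,0.09,-0.4,0.03,0.027]]]'

```text
t: 5.3
tcp_pos: [0.5013, -0.204, 0.2222]
tool_rot: [-0.533, 0.463, 0.535, 0.463]
force: [0.5, 0.8, -2.5]
finger_gap: 0.158
```

Request:
send_rows --steps '[[[1,0,0,0,0],[1,0,0,0,0],[1,0,0,0,0]]]'

```text
t: 5.68
tcp_pos: [0.5009, -0.1992, 0.2236]
tool_rot: [-0.534, 0.462, 0.536, 0.462]
force: [-0.1, -0.6, -2.5]
finger_gap: 0.159
```

```bash
python3 - <<'E'
from h import *
im,s=wsnap("pics/w4.png"); print(s["t"],s["tcp_pos"],s["force"].round(2),s["finger_gap"],R.from_quat(s["tool_rot"]).as_matrix().round(3))
E
```

```text
5.675 [ 0.50085078 -0.19919233  0.22357537] [-0.08 -0.62 -2.46] 0.1586540171075668 [[-0.002 -0.989 -0.146]
 [ 0.002 -0.146  0.989]
 [-1.     0.002  0.002]]
```

View pics/w4.png

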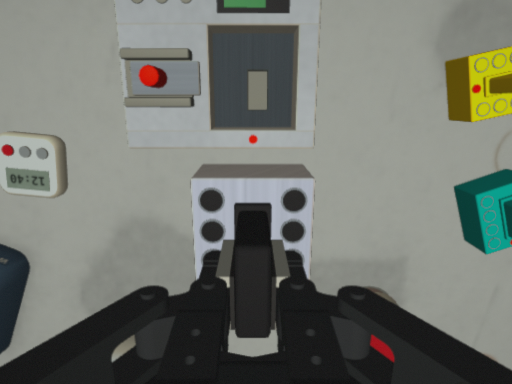

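The well shows at (208–298, 26–130), the slot at (257,90), the rim dot at (253,139) on +x, and the knob at (150,76). Enlarging.

```bash
python3 - <<'E'
import cv2,numpy as np
im=cv2.imread("pics/w4.png")
a=cv2.resize(im[5:155,115:325],None,fx=3.8,fy=3.8,interpolation=cv2.INTER_CUBIC)
cv2.imwrite("pics/c4.png",a)
g=cv2.cvtColor(im,cv2.COLOR_BGR2GRAY)
print(g[90,240:275].tolist()); print(g[60:120,257].tolist())
print("row 75",g[75,200:216].tolist(),g[75,290:306].tolist()); print("col230",g[18:34,230].tolist(),g[120:136,230].tolist())
E
```

```text
[66, 68, 68, 70, 68, 68, 68, 71, 100, 119, 123, 123, 123, 123, 122, 123, 123, 122, 121, 123, 122, 123, 122, 123, 122, 122, 115, 66, 66, 68, 66, 66, 68, 67, 68]
[68, 68, 68, 67, 68, 68, 68, 68, 67, 63, 58, 90, 119, 122, 123, 122, 122, 122, 122, 122, 122, 122, 123, 122, 122, 122, 122, 122, 123, 123, 122, 123, 123, 123, 122, 123, 123, 123, 123, 122, 122, 122, 123, 122, 122, 121, 122, 122, 121, 103, 69, 66, 67, 67, 67, 67, 67, 67, 67, 66]
row 75 [130, 158, 163, 163, 163, 164, 163, 160, 149, 90, 68, 65, 67, 66, 67, 68] [66, 67, 73, 80, 82, 85, 96, 133, 160, 164, 164, 165, 165, 166, 166, 165]
col230 [161, 161, 160, 160, 159, 151, 135, 92, 71, 67, 68, 69, 69, 69, 68, 68] [68, 66, 70, 68, 67, 70, 71, 83, 95, 115, 150, 171, 173, 172, 171, 170]
```

View pics/c4.png

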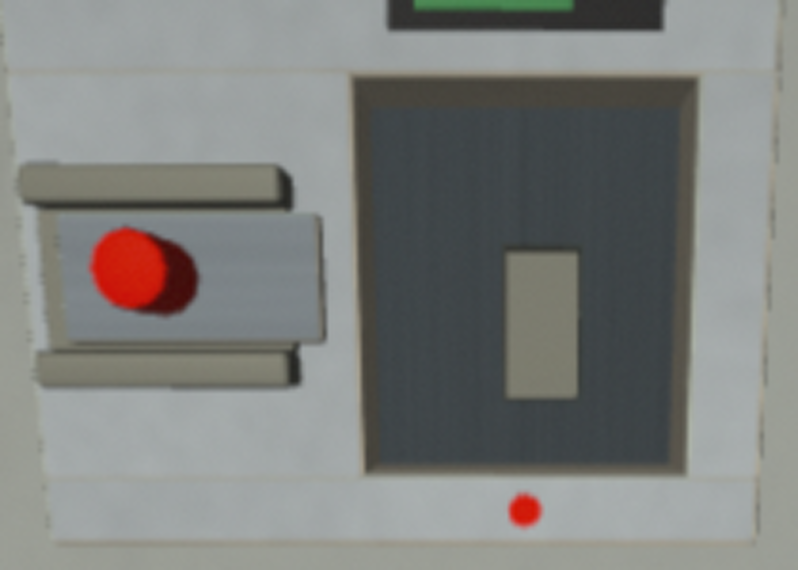

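```bash
cat > m4.py <<'E'
from h import *
z=np.load("pics/w4.npz"); T=T_of("wrist",z["tcp"],z["rot"])
f=lambda a:[(115+(x+.5)/3.8-.5,5+(y+.5)/3.8-.5) for x,y in a]
d=lambda a,b:(np.linalg.norm(b-a).round(4),np.arctan2(*(b-a)[[1,0]]).round(3))
W=onz("wrist",f([(352,76),(698,76),(686,472),(365,472)]),.06,T)
print("well",W.mean(0).round(4),d(W[0],W[3]),d(W[1],W[2]),d(W[0],W[1]),d(W[3],W[2]))
S=onz("wrist",[(247.2,69.2),(266.9,69.2),(266.7,109.1),(247.4,109.1)],.026,T)
print("slot",S.mean(0).round(4),d(S[0],S[3]),d(S[1],S[2]),d(S[0],S[1]))
# floor corners 
F=onz("wrist",f([(372,106),(680,106),(668,466),(380,466)]),.026,T)
print("floor",F.round(4),F.mean(0).round(4),d(F[0],F[3]),d(F[0],F[1]))
D=onz("wrist",f([(525,510)]),.06,T); print("dot",D)
K=onz("wrist",f([(129,268)]),.102,T); print("knob",K)
yaw=np.mean([d(W[0],W[3])[1],d(W[1],W[2])[1],d(W[0],W[1])[1]-np.pi/2,d(W[3],W[2])[1]-np.pi/2,d(S[0],S[3])[1],d(S[1],S[2])[1]])
c=W.mean(0)[:2]; Ri=np.array([[np.cos(yaw),np.sin(yaw)],[-np.sin(yaw),np.cos(yaw)]])
print("yaw",yaw)
for n,p in [("slot",S.mean(0)),("dot",D[0]),("knob",K[0])]: print(n,"in shaker",(Ri@(p[:2]-c)).round(4))
# block in hand
H=[(210.5,200),(210.5,231),(294,200),(294,231)]
zt=z["tcp"][2]-.0525+.04
P=onz("wrist",H,zt,T);print("holes",P.round(4),d(P[0],P[1]),d(P[0],P[2]),P.mean(0)-z["tcp"])
E
python3 m4.py
```

```text
well [ 0.412  -0.2107  0.06  ] (np.float64(0.0854), np.float64(0.147)) (np.float64(0.0854), np.float64(0.149)) (np.float64(0.0758), np.float64(1.718)) (np.float64(0.0761), np.float64(1.717))
slot [ 0.4189 -0.2054  0.026 ] (np.float64(0.0369), np.float64(0.148)) (np.float64(0.0369), np.float64(0.153)) (np.float64(0.0188), np.float64(1.718))
floor [[ 0.3749 -0.2539  0.026 ]
 [ 0.3639 -0.1793  0.026 ]
 [ 0.4497 -0.167   0.026 ]
 [ 0.4607 -0.2419  0.026 ]] [ 0.4123 -0.2106  0.026 ] (np.float64(0.0866), np.float64(0.139)) (np.float64(0.0754), np.float64(1.718))
dot [[ 0.46304904 -0.2031977   0.06      ]]
knob [[ 0.42344041 -0.28773963  0.102     ]]
yaw 0.14840122440170117
slot in shaker [0.0077 0.0042]
dot in shaker [ 0.0516 -0.0002]
knob in shaker [-0.     -0.0779]
holes [[ 0.4795 -0.222   0.2111]
 [ 0.4954 -0.2202  0.2111]
 [ 0.4737 -0.1821  0.2111]
 [ 0.4894 -0.1792  0.2111]] (np.float64(0.016), np.float64(0.112)) (np.float64(0.0403), np.float64(1.716)) [-0.01634322 -0.00168997 -0.0125    ]
```

```bash
python3 - <<'E'
import cv2
im=cv2.imread("pics/w4.png")
cv2.imwrite("pics/c4b.png",cv2.resize(im[155:345,180:325],None,fx=4,fy=4,interpolation=cv2.INTER_CUBIC)[:600])
E
```

```text
(no output)
```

View pics/c4b.png

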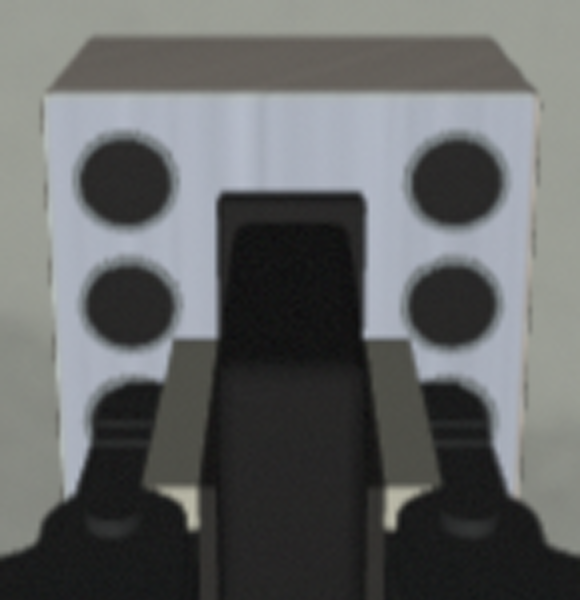

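Measurements agree with the given sizes: well 85.4 x 76 mm, slot 36.9 x 18.8 mm, and slot at shaker (7.7, 4.2), i.e. ~4.2 mm off nominal. The knob is at y=-77.9, so the latch is ~4 mm in. Target block origin is (0.4110, -0.2066), yaw 0.148. Hovering just above the rim.

Request:
send_rows --steps '[[[1,-0.03,-0.003,0,0],[1,-0.06,-0.006,0,0],[1,-0.08,-0.008,-0.01,0],[1,-0.089,-0.008,-0.04,0.001],[1,-0.089,-0.008,-0.07,0.001],[1,-0.089,-0.008,-0.098,0.001],[1,-0.089,-0.008,-0.098,0.001],[1,-0.089,-0.008,-0.098,0.001]]]'

```text
t: 6.72
tcp_pos: [0.4132, -0.2088, 0.1271]
tool_rot: [0.536, -0.462, -0.535, -0.462]
force: [0.4, 0.0, -1.6]
finger_gap: 0.156
```

```bash
python3 - <<'E'
from h import *
im,s=wsnap("pics/w5.png"); print(s["t"],s["tcp_pos"],s["force"].round(2),s["finger_gap"],R.from_quat(s["tool_rot"]).as_matrix().round(3))
E
```

```text
6.725 [ 0.413187   -0.20880883  0.12713932] [ 0.35  0.05 -1.56] 0.15632266173509415 [[ 0.001 -0.989 -0.147]
 [-0.001 -0.147  0.989]
 [-1.    -0.001 -0.001]]
```

View pics/w5.png

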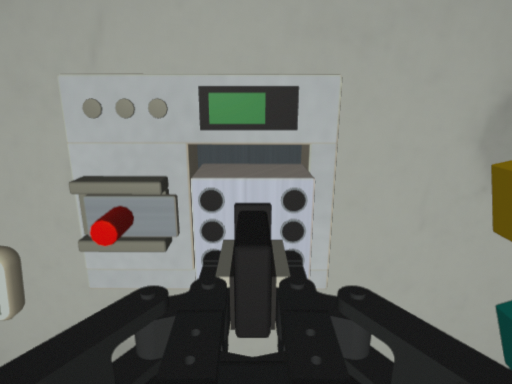

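The block hangs over the well, with clearance on every side visible. Letting it settle, then lowering.

Request:
send_rows --steps '[[[1,0,0,0,0],[1,0,0,-0.01,0],[1,0,0,-0.02,0],[1,0,0,-0.03,0],[1,0,0,-0.03,0],[1,0,0,-0.03,0]]]'

```text
t: 7.52
tcp_pos: [0.4125, -0.2088, 0.0961]
tool_rot: [-0.535, 0.462, 0.535, 0.462]
force: [-0.6, -0.6, -1.8]
finger_gap: 0.159
```

```bash
python3 - <<'E'
from h import *
s=manip.sense(); print(s["t"],s["tcp_pos"],s["force"].round(2),s["qd"].round(3))
E
```

```text
7.525 [ 0.41250593 -0.20884264  0.09608691] [-0.61 -0.64 -1.78] [-0.001 -0.011 -0.005 -0.     0.002 -0.002]
```

Request:
send_rows --steps '[[[1,-0.001,0.002,-0.002,0],[1,-0.001,0.002,-0.005,0],[1,-0.001,0.002,-0.008,0],[1,-0.001,0.002,-0.01,0],[1,-0.001,0.002,-0.012,0],[1,-0.001,0.002,-0.013,0],[1,-0.001,0.002,-0.013,0]]]'

```text
t: 8.4
tcp_pos: [0.4115, -0.2068, 0.0832]
tool_rot: [-0.535, 0.462, 0.535, 0.462]
force: [-0.5, -0.1, -1.9]
finger_gap: 0.157
```

Request:
send_rows --steps '[[[1,0,0,-0.001,0],[1,0,0,-0.002,0],[1,0,0,-0.003,0],[1,0,0,-0.003,0]]]'

```text
t: 8.9
tcp_pos: [0.4115, -0.2068, 0.0802]
tool_rot: [-0.535, 0.462, 0.535, 0.462]
force: [0.8, 0.2, -1.4]
finger_gap: 0.155
```

No contact force, and the block is now below the riding height (0.032), so the key is in the slot. Continuing gently to seat.

Request:
send_rows --steps '[[[1,0,0,-0.0005,0],[1,0,0,-0.001,0],[1,0,0,-0.0015,0],[1,0,0,-0.002,0],[1,0,0,-0.002,0]]]'

```text
t: 9.52
tcp_pos: [0.4115, -0.2069, 0.0785]
tool_rot: [0.535, -0.462, -0.535, -0.462]
force: [0.5, 0.0, 0.4]
finger_gap: 0.157
```

Request:
send_rows --steps '[[[1,0,0,-0.0005,0],[1,0,0,-0.001,0],[1,0.0005,0,-0.001,0],[1,-0.0005,0,-0.001,0],[1,0,0.0005,-0.001,0],[1,0,-0.0005,-0.001,0],[1,0,0,-0.001,0],[1,0,0,-0.001,0]]]'

```text
t: 10.52
tcp_pos: [0.4116, -0.207, 0.0784]
tool_rot: [0.536, -0.462, -0.535, -0.462]
force: [-2.0, 0.3, 10.9]
finger_gap: 0.158
```

```bash
python3 - <<'E'
from h import *
im,s=wsnap("pics/w6.png"); print(s["t"],s["tcp_pos"],s["force"].round(2),s["finger_gap"])
for n in ("top","scene"): cv2.imwrite(f"pics/{n}6.png",manip.snapshot(n)[:,:,::-1])
E
```

```text
10.525 [ 0.41160811 -0.20695581  0.07840973] [-2.03  0.26 10.93] 0.1580982141405388
```

View pics/w6.png

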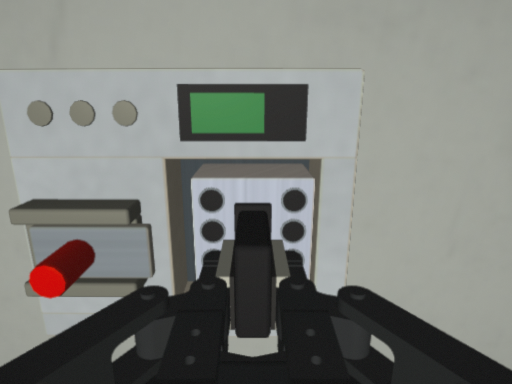

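Measured height 0.0784 puts the block origin at 0.026, resting on the floor (about 12 N when pushed 1 mm): fully seated. Unloading, opening partly (clear of latch), then rising.

Request:
send_rows --steps '[[[1,0,0,0.001,0],[1,0,0,0.001,0],[0.6,0,0,0.001,0],[0.6,0,0,0.001,0],[0.6,0,0,0.001,0],[0.6,0,0,0.001,0]]]'

```text
t: 11.42
tcp_pos: [0.4115, -0.2068, 0.0782]
tool_rot: [-0.535, 0.462, 0.535, 0.462]
force: [-0.7, -0.2, -0.1]
finger_gap: 0.395
```

Request:
send_rows --steps '[[[0.6,0,0,0.01,0],[0.6,0,0,0.03,0],[0.6,0,0,0.06,0],[0.6,0.03,0,0.09,0],[0.6,0.06,0,0.1,0],[0.6,0.06,0,0.1,0],[0.6,0.06,0,0.1,0]]]'

```text
t: 12.3
tcp_pos: [0.4702, -0.206, 0.178]
tool_rot: [-0.534, 0.462, 0.536, 0.462]
force: [-0.4, -0.3, 0.3]
finger_gap: 0.401
```

```bash
python3 - <<'E'
from h import *
im,s=wsnap("pics/w7.png"); print(s["t"],s["tcp_pos"],s["force"].round(2),s["finger_gap"])
E
```

```text
12.3 [ 0.47016275 -0.20604114  0.17800311] [-0.37 -0.35  0.32] 0.40110068838975066
```

View pics/w7.png

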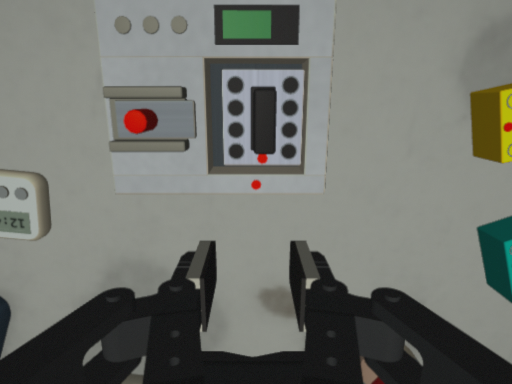

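The block sits inside the well with its red dot (262,158) on the same side as the rim dot (256,184), released. The knob is at (134,121). Its position from the earlier view was (0.4234,-0.2877), and I'm checking it in this one.

```bash
python3 - <<'E'
from h import *
im=cv2.imread("pics/w7.png"); z=np.load("pics/w7.npz"); T=T_of("wrist",z["tcp"],z["rot"])
c=cv2.resize(im[40:200,90:330],None,fx=3.3,fy=3.3,interpolation=cv2.INTER_CUBIC); cv2.imwrite("pics/c7.png",c)
hsv=cv2.cvtColor(im,cv2.COLOR_BGR2HSV)
m=cv2.inRange(hsv,(0,180,170),(6,255,255))|cv2.inRange(hsv,(174,180,170),(180,255,255))
for k in cv2.findContours(m,0,2)[0]:
    if cv2.contourArea(k)>8: print(cv2.minEnclosingCircle(k),cv2.contourArea(k))
print(onz("wrist",[(134.5,121)],.102,T))
E
```

```text
((255.68182373046875, 184.31817626953125), 4.047844409942627) 42.5
((261.9545593261719, 158.13636779785156), 4.371771812438965) 47.0
((508.0, 126.5), 4.031229019165039) 36.0
((134.5689697265625, 120.81034851074219), 11.280885696411133) 344.5
[[ 0.42314346 -0.28817783  0.102     ]]
```

View pics/c7.png

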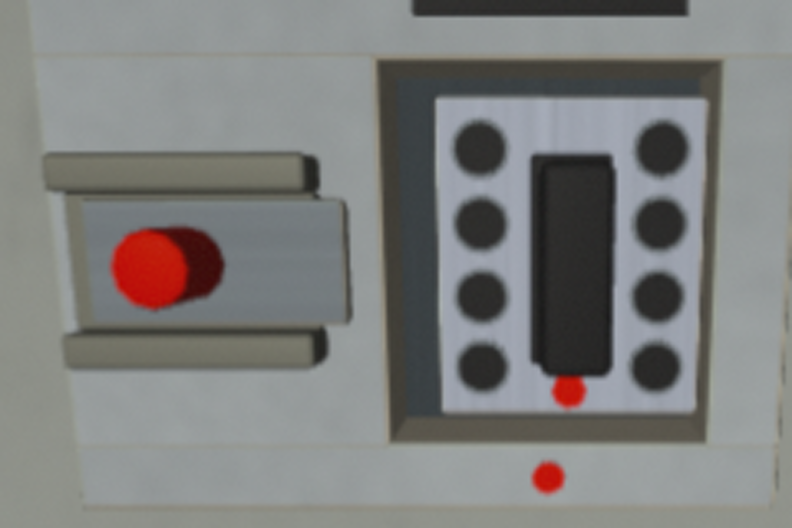

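Request:
send_rows --steps '[[[0.72,-0.02,-0.03,0,0],[0.72,-0.04,-0.06,0,0],[0.72,-0.047,-0.082,0,0],[0.72,-0.047,-0.082,-0.01,0],[0.72,-0.047,-0.082,-0.03,0],[0.72,-0.047,-0.082,-0.045,0],[0.72,-0.047,-0.082,-0.05,0],[0.72,-0.047,-0.082,-0.05,0]]]'

```text
t: 13.35
tcp_pos: [0.4244, -0.2882, 0.1278]
tool_rot: [-0.535, 0.462, 0.536, 0.462]
force: [-0.1, -0.5, 0.1]
finger_gap: 0.281
```

```bash
python3 - <<'E'
from h import *
im,s=wsnap("pics/w8.png"); print(s["t"],s["tcp_pos"],s["force"].round(2),s["finger_gap"])
cv2.imwrite("pics/scene8.png",cv2.resize(manip.snapshot("scene")[200:290,230:350,::-1],None,fx=5,fy=5,interpolation=cv2.INTER_CUBIC))
E
```

```text
13.35 [ 0.42442528 -0.28821949  0.12783704] [-0.08 -0.46  0.07] 0.2809000205202867
```

View pics/w8.png

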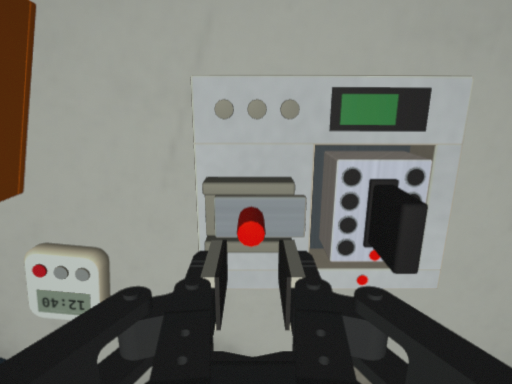

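View pics/scene8.png

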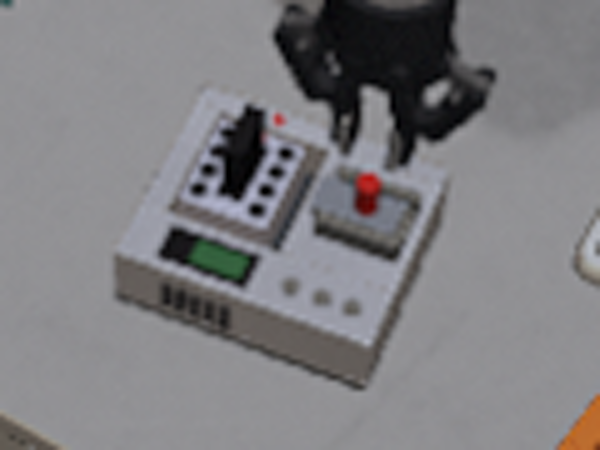

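Block seated and knob (251,233) centred between the fingers (215, 290). Lowering around the knob.

Request:
send_rows --steps '[[[0.72,-0.001,0,-0.01,0],[0.72,-0.001,0,-0.02,0],[0.72,-0.001,0,-0.03,0],[0.72,-0.001,0,-0.04,0],[0.72,-0.001,0,-0.044,0],[0.72,-0.001,0,-0.044,0]]]'

```text
t: 14.2
tcp_pos: [0.4234, -0.2887, 0.0839]
tool_rot: [-0.535, 0.462, 0.535, 0.462]
force: [0.1, -0.5, 0.2]
finger_gap: 0.28
```

Request:
send_rows --steps '[[[0.72,-0.0005,0.004,0,0],[0.72,-0.001,0.008,0,0],[0.72,-0.002,0.012,0,0],[0.72,-0.0025,0.016,0,0],[0.72,-0.003,0.02,0,0],[0.72,-0.0035,0.024,0,0],[0.72,-0.0035,0.024,0,0]]]'

```text
t: 15.08
tcp_pos: [0.4197, -0.2641, 0.0843]
tool_rot: [-0.535, 0.462, 0.536, 0.462]
force: [0.4, 0.1, 0.4]
finger_gap: 0.28
```

```bash
python3 - <<'E'
from h import *
im,s=wsnap("pics/w9.png"); print(s["t"],s["tcp_pos"],s["force"].round(2),s["finger_gap"])
E
```

```text
15.075 [ 0.41969893 -0.26410211  0.08429832] [0.38 0.11 0.4 ] 0.28036201706766234
```

View pics/w9.png

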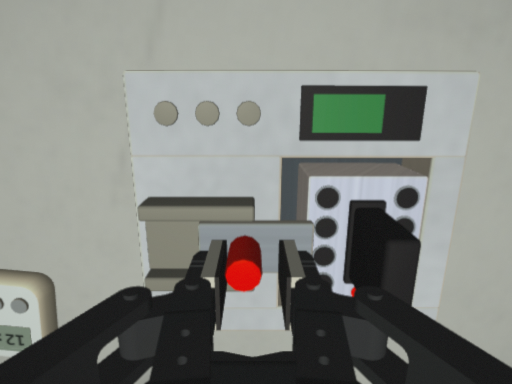

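The bolt is sliding (its end at (313,235) now overlaps the block's edge). Continuing in small steps to the stop, watching force.

Request:
send_rows --steps '[[[0.72,-0.0003,0.002,0,0],[0.72,-0.0006,0.004,0,0],[0.72,-0.0008,0.005,0,0],[0.72,-0.001,0.006,0,0],[0.72,-0.001,0.006,0,0]]]'

```text
t: 15.75
tcp_pos: [0.419, -0.2591, 0.0843]
tool_rot: [0.535, -0.462, -0.535, -0.462]
force: [-0.5, -3.5, -0.8]
finger_gap: 0.277
```

Request:
send_rows --steps '[[[0.72,-0.0001,0.001,0,0],[0.72,-0.0001,0.001,0,0],[0.72,-0.0003,0.002,0,0],[0.72,-0.0003,0.002,0,0]]]'

```text
t: 16.25
tcp_pos: [0.4191, -0.2589, 0.0843]
tool_rot: [0.536, -0.463, -0.534, -0.461]
force: [-3.3, -8.4, -2.6]
finger_gap: 0.277
```

The force rises to 9 N with no motion at the predicted stop position. Backing off 3 mm within the clearance, lifting and checking.

Request:
send_rows --steps '[[[0.72,0.0005,-0.004,0,0],[0.72,0.001,-0.006,0,0],[0.72,0.001,-0.006,0,0],[0.72,0.001,-0.006,0.02,0],[0.72,0.001,-0.006,0.05,0],[0.72,0.02,-0.006,0.09,0],[0.72,0.06,0.02,0.12,0],[0.72,0.08,0.03,0.12,0]]]'

```text
t: 17.25
tcp_pos: [0.5015, -0.2263, 0.2073]
tool_rot: [0.538, -0.461, -0.533, -0.462]
force: [-0.3, -1.0, -0.2]
finger_gap: 0.277
```

Request:
send_rows --steps '[[[0.72,0,0,0,0],[0.72,0,0,0,0],[0.72,0,0,0,0]]]'

```text
t: 17.62
tcp_pos: [0.4976, -0.2269, 0.2037]
tool_rot: [-0.534, 0.463, 0.536, 0.462]
force: [0.4, -0.2, -0.3]
finger_gap: 0.281
```

```bash
python3 - <<'E'
from h import *
im,s=wsnap("pics/w10.png"); print(s["t"],s["tcp_pos"],s["force"].round(2),s["qd"].round(3))
T=T_of("wrist",s["tcp_pos"],s["tool_rot"]); b=cv2.imread("pics/w10.png")
hsv=cv2.cvtColor(b,cv2.COLOR_BGR2HSV)
m=cv2.inRange(hsv,(0,180,170),(6,255,255))|cv2.inRange(hsv,(174,180,170),(180,255,255))
c0=np.array([.412,-.2107]);y=.1484;Ri=np.array([[np.cos(y),np.sin(y)],[-np.sin(y),np.cos(y)]])
for k in cv2.findContours(m,0,2)[0]:
    if cv2.contourArea(k)>8:
        c,r=cv2.minEnclosingCircle(k); 
        for z in (.06,.066,.102): print(np.round(c,1),round(r,1),z,(Ri@(onz("wrist",[c],z,T)[0,:2]-c0)).round(4))
cv2.imwrite("pics/scene10.png",cv2.resize(manip.snapshot("scene")[140:290,150:390,::-1],None,fx=3.3,fy=3.3,interpolation=cv2.INTER_CUBIC))
E
```

```text
17.625 [ 0.49755482 -0.2268668   0.20369971] [ 0.38 -0.17 -0.25] [-0.003  0.002 -0.007  0.002  0.     0.   ]
[284.2 149.8] 3.8 0.06 [ 0.0516 -0.0002]
[284.2 149.8] 3.8 0.066 [ 0.0508 -0.0008]
[284.2 149.8] 3.8 0.102 [ 0.0459 -0.0043]
[291.  123.5] 4.0 0.06 [0.0296 0.005 ]
[291.  123.5] 4.0 0.066 [0.0292 0.0043]
[291.  123.5] 4.0 0.102 [0.027  0.0001]
[216.6  83.7] 10.4 0.06 [-0.0023 -0.0564]
[216.6  83.7] 10.4 0.066 [-0.002  -0.0558]
[216.6  83.7] 10.4 0.102 [-0.0001 -0.0522]
```

View pics/w10.png

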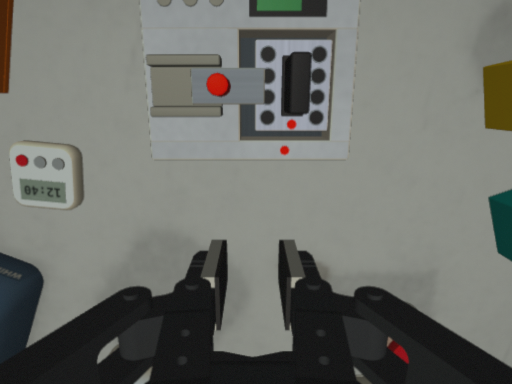

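View pics/scene10.png

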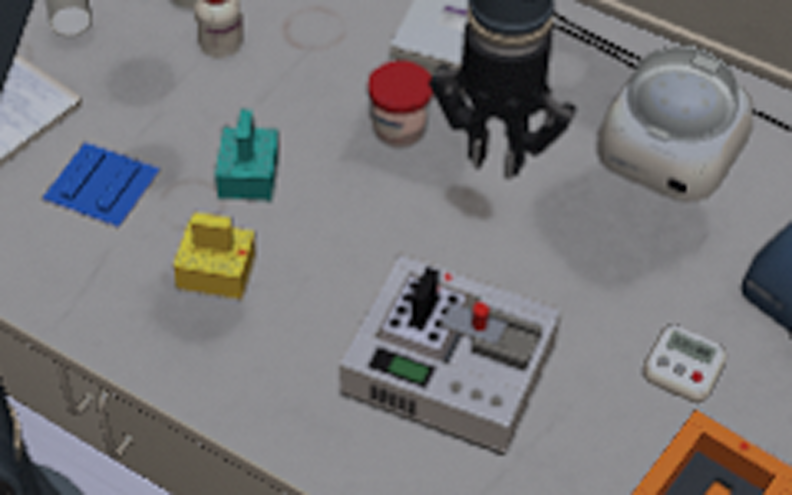

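The knob measures y = -52.2 mm in the shaker frame (fully locked is -52). The bolt lies over the block's edge, the dots are on the same side, the bystanders stand untouched, and the arm is clear. Handing in.

```bash
python3 -c "
from station import manip
print(manip.sign_off())"
```

```text
the job is handed in; nothing more can be done
None
```

The block is seated in the shaker's well with its red dot on the same side as the rim's, and the latch is fully locked over its edge. I handed the job in at about 17.7 s.

- **Placing:** I measured the slot in the wrist picture at about (7.7, 4.2) mm in the shaker's frame and lowered the block over it. The key went in without catching, so I made only a ±0.5 mm shuffle under about 12 N to confirm it. It stopped with the block's origin about 26 mm over the bench, which is the fully seated height.
- **Latch:** after letting go, I pushed the knob to its stop at about 9 N. The last picture puts the knob at y = -52.2 mm against -52 mm for fully locked, with the bolt over the block's edge.
- **Last checks:** the arm is clear of everything with no contact force. I never touched the beaker, specimen cup, timer or look-alikes; the last pictures show the cup and timer standing as before. Of the beaker they show only its base at the picture's edge, so I did not check its position there.
- **Disagreement:** my first coarse reading of the block from the top camera was about 5 to 8 mm off the wrist camera's, so I used the wrist camera's. No other check failed.

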